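Clamp the module and hold the test probe on its round pad

ROBOT

A 6-joint arm with a two-finger parallel gripper is mounted at the origin on the work surface. World frame = base frame: x ahead of the robot, y to its left, z up, the work surface at z = 0. Lengths are in m, angles in rad, forces in N, time in s.
With the tool pointing down it reaches from about 0.275 to 1 m from the base axis. Payload 8.4 kg.
Tool frame: the origin (TCP) lies at the centre of the arm's flange, where the gripper is bolted on; the fingertips stand 173 mm ahead of it and the grasp point (between the pads) lies 155 mm ahead of it; z points along the fingers, y is the direction in which the jaws open and shut (so a half turn about z gives the same grasp; the last joint's range is limited). The gripper opens to 85 mm and grips with 20 to 120 N. Pads are 22 mm wide; open, the fingers measure 114 mm over their backs; the gripper's body (76 mm by 85 mm) begins 54 mm behind the grasp point. The pads swing forward as they close: fully open they stand 13 mm farther back than shut.
Start: joints at [1.121, 0.353, 1.633, -0, 1.155, -0.002], TCP at [0.271, 0.563, 0.405] pointing down, gripper open.
Joint ranges: [-2.63, 2.63], [-0.92, 2.1], [0.06, 2.66], [-1.3, 4.44], [0, 2.69], [-3.02, 3.02]. Speed limits (rad/s): [2.22, 2.22, 2.79, 3.14, 3.14, 3.14].

INTERFACE

Orientations are given as a unit quaternion [w, x, y, z].
In Python, from cell import * gives the robot as it stands. Calls block until the motion is done:
- goto(position, orientation): joint-space move of the TCP to a pose.
- move_straight(position, max_speed=0.15, rotation=None, threshold=None): straight line of the TCP; rotation=None keeps the orientation; max_speed is the mean speed in m/s. With threshold (N) it stops when the force on the tool has changed by that much, and returns True; else False.
- move_j(angles): joint-space move.
- let_go() and gripper_close(newtons=None): open the fingers fully, or close them until they stop; newtons is the grip in N (None keeps the last).
- sleep(seconds).
- ik(position, orientation): joint angles nearest the present ones, or None.
- sense(): the state.
- camera(name): name is "side" or "top" or "wrist"; returns a dict with "img" (480x640x3 uint8, blue, green, red), "depth" (480x640 float32, m along the optical axis (not along the pixel's ray), 0 where there is no reading), "fx", "fy", "cx", "cy" (pixels), "k1" (the pictures are not rectified: a ray, as slopes to the right and down, at radius r is drawn at 1 + k1 r^2 times it, then the intrinsics apply), "R" (3x3) and "t" (3): a world point X has camera coordinates R X + t. Camera axes: x right, y down, z forward; pixel columns grow to the right and rows downward; lengths in m; the calibration is good to about 2 mm. A picture is of the moment at which its call begins.
A pose or a line that the arm cannot do raises Unreachable and nothing moves.
- sign_off(): hands the job in, once; it reports no verdict.
The state is a dict: "time_s": time; "joints": joint angles; "joint_velocities": joint speeds; "tau": joint torques, N m; "tool_pos": TCP position; "tool_rot": TCP orientation; "ft_force": force on the tool from outside, world axes, zero at the start; "wrist_torque": the same for the moment, N m; "opening": opening from 0.0 (shut) to 1.0 (fully open).
Only numpy, scipy, OpenCV 4.12 (cv2) and the standard library are available. Lean on these libraries where they do the work, as an engineer would, in place of code of your own. Each camera call takes 0.05 s, during which the arm holds its last target. There are 200 camera calls.

TASK

First swing the clamp lever of the test socket fully shut over the module, using the gripper itself while the probe stays in its stand. Then take the test probe out of its stand and hold it upright with its sprung tip on the round pad of the module (not the square one), pressed gently so that the tip is pushed in about half way, never hard. Finish while still holding the probe there, with the lever still shut, and leave the bin, the spare modules and the screwdriver where they lie.

Things in the scene. Friction and masses are not known exactly. Their poses are not given: they have to be found in the camera images.
- socket: aluminium test socket block 130 x 84 x 22 mm, fixed to the bench; origin at the centre of its underside, x from the lever's tab end to its hinge end. A black module 72 x 48 mm is fixed on it, upper face 40 mm above the bench, low step at its -x end, white connector (top 46 mm) 28 mm from the origin at +x. Hinge posts at x 52, y +-37 mm, tops at 41 mm
- round_pad (a point): centre of the upper face of the round brass pad on the module, at socket (12, 0, 41) mm, the pad nearer the hinge; diameter 14 mm, 1 mm proud of the module
- square_pad (a point): centre of the upper face of the square 14 x 14 mm brass pad, at socket (-14, 0, 41) mm, nearer the lever's free end: the wrong pad
- lever (a joint): angle of the clamp lever, rad: 0 = fully shut (level), grows as its free end rises, at most 1.5; starts at 0.65 to 1.25, leaning to the socket's -x. Steel wire frame (6 mm wire, arms at y +-29 mm, cross bar 85 mm from the hinge) ending in a black tab. Shut, it leaves the pads open from above. Stiff hinge (0.1 N m, 1 N at the tab): stays where left
- lever_tab (a point): point on the upper (hinge-side) face of the lever's flat black tab, 105 mm from the hinge; the tab spans 85 to 125 mm from the hinge, 26 mm wide, 6 mm thick, centred on the hinge's plane. The frame turns with the lever: -x away from the hinge, z out of the upper face. Push here, towards the socket's -x and down, to shut
- lever_hinge (a point): hinge axis of the lever at mid width, at socket (52, 0, 34) mm; the axis runs along the socket's y
- stand: grey plastic block 70 x 70 x 70 mm fixed to the bench, with a vertical 15 mm through hole at its centre that holds the probe; origin at the centre of its underside
- probe: loose test probe (about 80 g) upright in the stand; origin on its axis at the underside of its collar, which rests on the stand's top, 70 mm above the bench; z up its axis. Collar 28 mm across, 0 to 6 mm; round rubber handle 20 mm across, 6 to 66 mm; steel shaft 10 mm across down to -45 mm; sprung brass tip 5 mm across down to -57.5 mm. Lift 60 mm to clear the stand
- probe_tip (a point): lowest point of the sprung tip, 57.5 mm below the probe's origin when not pressed; moves up into the shaft as it is pressed
- plunger (a joint): how far the sprung tip is pushed into the shaft, in m: 0 = fully out, 0.008 = fully in; about 1 N to start, 3.4 N half way (4 mm), 5.8 N fully in
- bin: bystander: open blue parts bin 110 x 80 x 45 mm, loose; origin at the centre of its underside
- spare1: bystander: loose black spare module 46 x 34 x 22 mm with a yellow band and a small white connector on top; origin at the centre of its underside
- spare2: bystander: as spare1
- screwdriver: bystander: screwdriver lying on the bench; origin under its middle

How it is judged:
By the outcome, as a careful person would: the job done as asked, in the order asked, and still so for the second after the job is handed in, while the arm keeps its last pose, push and grip.
It also fails if it takes over 51 s, if anything falls off the work surface, if the arm or the gripper's body presses on something with over 40 N, if the wrist force passes 120 N, or if a joint passes its speed limit or range.

## Working session

There is one attempt and no reset: what is moved stays moved. The work goes in short steps, each a Python script; the robot and the scene stay as the last script left them, time stands still between calls to the robot, and variables do not carry over. Pictures are saved under pics/ and viewed, about 8 in all and at most 12, crops included, and the job is handed in when it is done.

```bash
ls; mkdir -p pics; cat > h.py <<'E'
from cell import *
import numpy as np, cv2
from scipy.spatial.transform import Rotation as Ro
def world(c,u,v,d=None,z=None):
    x=np.array([(u-c["cx"])/c["fx"],(v-c["cy"])/c["fy"]]);s=x.copy()
    for _ in range(20): s=x/(1+c["k1"]*(s@s))
    ray=np.array([s[0],s[1],1.]);R=np.array(c["R"]);t=np.array(c["t"])
    o=-R.T@t;r=R.T@ray
    if z is not None: d=(z-o[2])/r[2]
    elif d is None: d=c["depth"][int(round(v)),int(round(u))]
    return o+r*d
E
python3 - <<'E'
from h import *
import pickle
for n in("top","side"):
    c=camera(n);cv2.imwrite(f"pics/{n}0.png",c["img"]);pickle.dump(c,open(n+"0.pkl","wb"))
    print(n,-np.array(c["R"]).T@c["t"])
print(sense())
E
```

```text
pics
top [0.56261953 0.01678652 0.82410586]
side [0.46292086 0.61020275 0.61859354]
{'time_s': 0.1, 'joints': array([ 1.12061334e+00,  3.53580313e-01,  1.63406746e+00, -1.20875022e-05,
        1.15515942e+00, -2.35988091e-03]), 'joint_velocities': array([ 0.00028678, -0.00161993, -0.00199737,  0.00148781,  0.000767  ,
       -0.00032183]), 'tau': array([ 1.43073510e-03, -6.06340528e+01, -3.42831230e+01,  2.46434283e-04,
        3.65498170e-03,  5.77614014e-05]), 'tool_pos': array([0.27051645, 0.56319301, 0.40403243]), 'tool_rot': array([-1.30851569e-04,  2.22042796e-01,  9.75036731e-01, -5.93030728e-04]), 'ft_force': array([0.00295345, 0.68259902, 0.01544647]), 'wrist_torque': array([-0.03549583,  0.01686067,  0.04272524]), 'opening': 1.004063998527919}
```

View pics/top0.png

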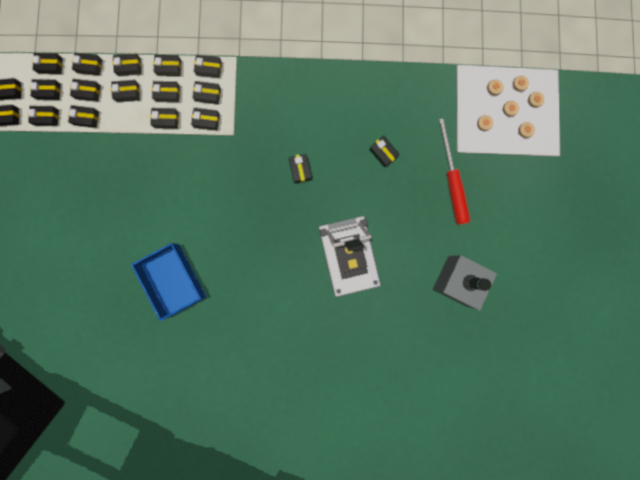

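View pics/side0.png

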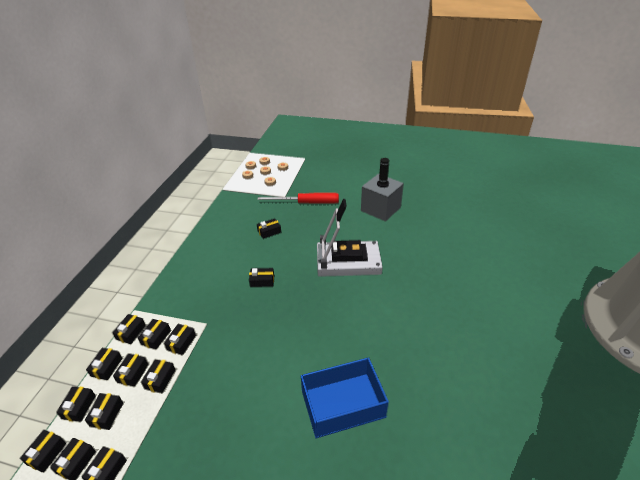

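The top view shows the socket at about (350,257) with its hinge at the far end (345,230), the stand at (466,282) with the probe, the bin at (170,280), spares at (300,168) and (384,151), and the screwdriver at (455,185). The side view shows the lever raised, its tab at (341,211).

```bash
python3 - <<'E'
from h import *
import pickle
c=pickle.load(open("top0.pkl","rb"))
a=cv2.resize(c["img"][205:305,305:395],None,fx=5.5,fy=5.5,interpolation=cv2.INTER_CUBIC)
b=cv2.resize(c["img"][245:320,425:505],None,fx=3.6,fy=3.6,interpolation=cv2.INTER_CUBIC)
o=np.zeros((550,800,3),np.uint8);o[:550,:495]=a;o[:270,500:788]=b
cv2.imwrite("pics/crop.png",o)
E
```

```text
(no output)
```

View pics/crop.png

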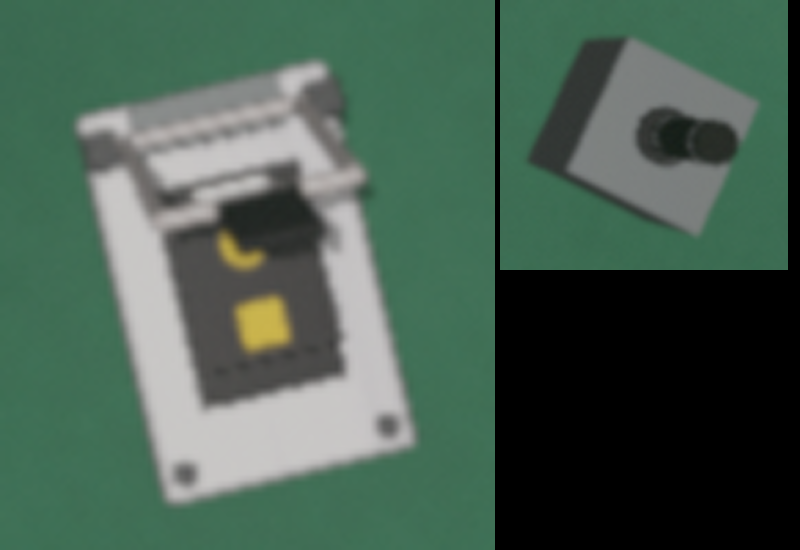

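The crop shows socket top corners at (78,118), (322,65), (412,443), (168,502); the square pad at (264,323), nearer the free end; the stand top corners at (625,38), (757,102), (698,237), (567,172), in crop pixels.

```bash
python3 - <<'E'
from h import *
import pickle
c=pickle.load(open("top0.pkl","rb"))
S=[world(c,(x+.5)/5.5-.5+305,(y+.5)/5.5-.5+205,z=.022) for x,y in[(78,118),(322,65),(412,443),(168,502)]]
T=[world(c,(x-500+.5)/3.6-.5+425,(y+.5)/3.6-.5+245,z=.07) for x,y in[(625,38),(757,102),(698,237),(567,172)]]
for P in(S,T):
    P=np.array(P);print(P.mean(0),[round(float(np.linalg.norm(P[i]-P[i-1])),4) for i in range(4)])
    print(P.round(4).tolist())
S=np.array(S);o=S.mean(0)[:2];d=(S[0]+S[1]-S[2]-S[3])[:2];e=(S[0]+S[3]-S[1]-S[2])[:2]
yaw=np.arctan2(d[1],d[0]);print("yaw",yaw,np.arctan2(-e[0],e[1]))
p=world(c,(264.5)/5.5-.5+305,(323.5)/5.5-.5+205,z=.041)[:2]-o
print("sq in socket",p@[np.cos(yaw),np.sin(yaw)],p@[-np.sin(yaw),np.cos(yaw)])
for n in("top","side"):
  c=pickle.load(open(n+"0.pkl","rb"));L=[]
  r=(205,275,310,395) if n=="top" else (190,275,310,370)
  for v in range(r[0],r[1]):
    for u in range(r[2],r[3]):
      if c["depth"][v,u]<=0: continue
      w=world(c,u,v);q=w[:2]-o;x=q@[np.cos(yaw),np.sin(yaw)];y=q@[-np.sin(yaw),np.cos(yaw)]
      if abs(y)<.014 and abs(x)<.08 and w[2]>.06: L.append((x,y,w[2]))
  L=np.array(L);
  if len(L):
    a=np.arctan2(L[:,2]-.034,.052-L[:,0]);rr=np.hypot(L[:,2]-.034,.052-L[:,0]);print(n,len(L),np.percentile(a,[5,25,50,75,95]),rr.min(),rr.max(), L[:,1].mean())
# probe column top
c=pickle.load(open("top0.pkl","rb"))
W=np.array([world(c,u,v) for v in range(265,305) for u in range(460,500) if c["depth"][v,u]>0])
for lo in(.072,.13):
    m=W[W[:,2]>lo];print(lo,len(m),m.mean(0),m.min(0),m.max(0))
E
```

```text
[ 0.57446586 -0.05661978  0.022     ] [0.128, 0.0818, 0.1267, 0.0817]
[[0.6265, -0.001, 0.022], [0.6458, -0.0805, 0.022], [0.5231, -0.112, 0.022], [0.5025, -0.0329, 0.022]]
[ 0.53219562 -0.25867588  0.07      ] [0.0692, 0.0704, 0.0701, 0.0698]
[[0.5787, -0.2405, 0.07], [0.5496, -0.3047, 0.07], [0.4855, -0.2764, 0.07], [0.5151, -0.2132, 0.07]]
yaw 0.2511828071038432 0.24612280604903128
sq in socket -0.014057636514709005 -0.0010241458294443226
top 202 [1.21803506 1.24226196 1.253808   1.26013825 1.26564299] 0.08257048825496038 0.12729463162223426 0.0007019897947700524
side 135 [1.20383705 1.22850941 1.24889029 1.25349649 1.25998759] 0.08251859508410135 0.12656821323730597 0.0035528845625513263
0.072 398 [ 0.53309979 -0.2547903   0.10654163] [ 0.49640146 -0.29319208  0.07201764] [ 0.5621672  -0.24274414  0.13877395]
0.13 138 [ 0.5328628  -0.25784542  0.1350836 ] [ 0.5235703  -0.26865152  0.13016891] [ 0.54251026 -0.24783615  0.13877395]
```

```bash
cat >> h.py <<'E'
O=np.array([.5745,-.0566]);YAW=.249
def sw(x,y,z): # socket mm -> world m
    c,s=np.cos(YAW),np.sin(YAW);return np.array([O[0]+(c*x-s*y)/1e3,O[1]+(s*x+c*y)/1e3,z/1e3])
def quat(yaw): # tool y along yaw+90deg, z down
    m=Ro.from_euler("z",yaw).as_matrix()@np.diag([-1,1,-1]);q=Ro.from_matrix(m).as_quat();return q[[3,0,1,2]]
def corner(a,r,h=3): # lever upper-face point, socket mm
    return 52-r*np.cos(a)+h*np.sin(a),34+r*np.sin(a)+h*np.cos(a)
def tcp(x,z): return sw(x+11,0,z+173)
E
python3 - <<'E'
from h import *
for y in(YAW,YAW+np.pi):
    print(y,ik(tcp(40,140),quat(y)),ik([.5325,-.258,.3],quat(y)))
q=min([quat(YAW),quat(YAW+np.pi)],key=lambda q:abs(ik(tcp(40,140),q)[5]))
gripper_close(30)
x,z=corner(1.25,103)
goto(tcp(x+18,z+20),q)
move_straight(tcp(x+18,z),.1)
s=sense();print(s["time_s"],s["tool_pos"]-tcp(x+18,z),s["opening"],s["ft_force"])
c=camera("side");cv2.imwrite("pics/s1.png",cv2.resize(c["img"][130:300,250:450],None,fx=3.5,fy=3.5))
E
```

```text
0.249 [-7.28534083e-02  4.49813881e-01  1.71011203e+00 -4.44089210e-16
  9.81666744e-01 -1.89264974e+00] [-4.53711630e-01  4.19679067e-01  1.79495184e+00 -4.44089210e-16
  9.26961747e-01 -2.27350796e+00]
3.3905926535897932 [-7.28534083e-02  4.49813881e-01  1.71011203e+00 -4.44089210e-16
  9.81666744e-01  1.24894292e+00] [-4.53711630e-01  4.19679067e-01  1.79495184e+00 -4.44089210e-16
  9.26961747e-01  8.68084697e-01]
3.725 [-0.0002753   0.00039686 -0.00073438] 0.0005524881842067393 [-0.37728558 -0.80727985  0.47338895]
```

View pics/s1.png

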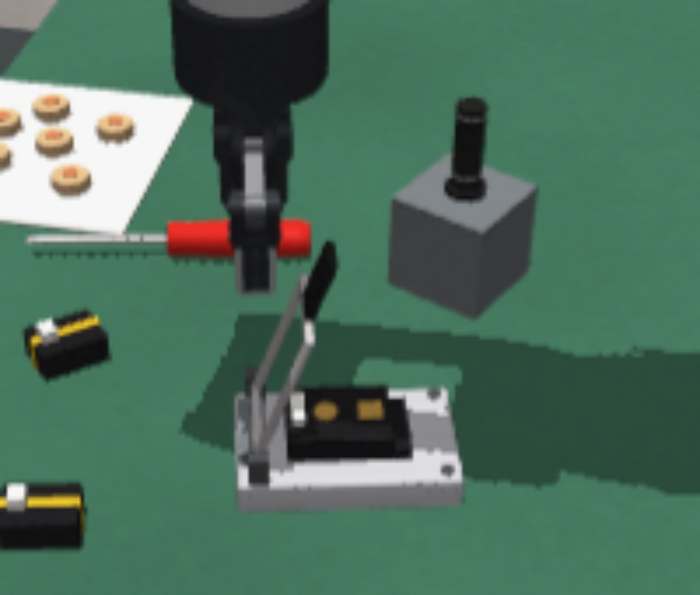

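The closed fingertips at (255,290) are on the hinge side of the tab (320,280), at tab height. I'll push along the arc now.

```bash
python3 - <<'E'
from h import *
A=np.linspace(1.22,0.1,8)
for i,a in enumerate(A):
    hit=move_straight(tcp(*corner(a,103+10*i/7)),.08,threshold=15)
    if hit: print("hit",a,sense()["ft_force"]);break
else:
    print("f",sense()["ft_force"])
    print(move_straight(tcp(corner(0,113)[0],corner(0,113)[1]-6),.03,threshold=10))
s=sense();print(s["time_s"],s["ft_force"],s["tool_pos"],"tip z",s["tool_pos"][2]-.173)
p=s["tool_pos"].copy();p[2]+=.1
move_straight(p,.2)
c=camera("side");cv2.imwrite("pics/s2.png",cv2.resize(c["img"][130:300,250:450],None,fx=3.5,fy=3.5))
L=[]
for v in range(200,275):
  for u in range(310,395):
    if c["depth"][v,u]>0:
      w=world(c,u,v);q=w[:2]-O;x=q@[np.cos(YAW),np.sin(YAW)];y=q@[-np.sin(YAW),np.cos(YAW)]
      if abs(y)<.010 and -.071<x<-.04 and w[2]>.025: L.append((x,w[2]))
L=np.array(L);print(len(L),np.polyfit(L[:,0],L[:,1],1),np.median(L[:,1]), sense()["time_s"])
E
```

```text
f [-0.21057083 -0.58850537  0.19129365]
True
7.2 [-3.86208243  0.3061013  14.85270888] [ 0.52673298 -0.06893427  0.21003004] tip z 0.03703004473652702
159 [1.7259423  0.16288167] 0.036624874838176336 7.9
```

View pics/s2.png

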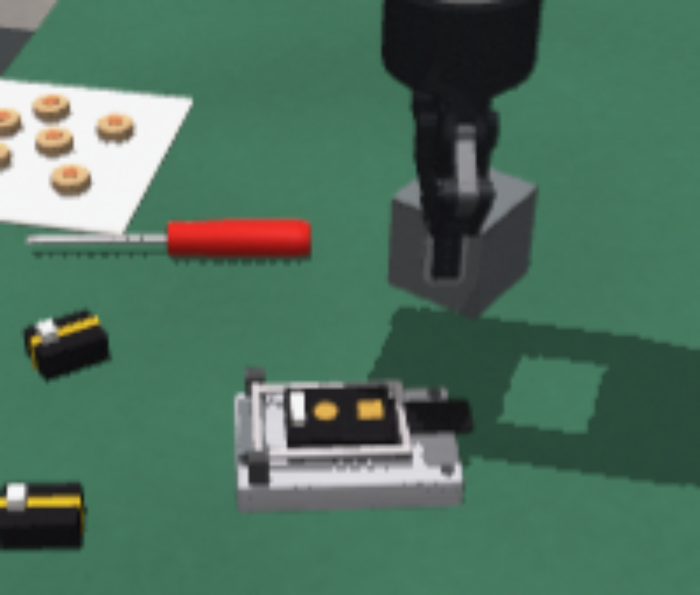

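The lever is down flat: tip contact at z 37.0 mm, which equals the tab height when shut, with the stop felt at 15 N. The pads are open at (325,410) round and (370,408) square. Next is the probe.

```bash
python3 - <<'E'
from h import *
P=np.array([.5326,-.2583])
q=quat(YAW+np.pi)
let_go()
goto([*P,.37],q)
c=camera("top");cv2.imwrite("pics/t2.png",cv2.resize(c["img"][205:305,305:395],None,fx=5.5,fy=5.5,interpolation=cv2.INTER_CUBIC))
move_straight([*P,.265],.12,threshold=12)
print(sense()["ft_force"])
gripper_close(60)
s=sense();print(s["time_s"],s["opening"],s["ft_force"],s["wrist_torque"],s["tool_pos"])
print(move_straight([*P,.265+.10],.12))
s=sense();print(s["time_s"],s["opening"],s["ft_force"],s["tool_pos"])
for n in("side","wrist"):
    c=camera(n);cv2.imwrite(f"pics/{n}3.png",c["img"]);print(n,-np.array(c["R"]).T@c["t"])
    if n=="side": cv2.imwrite("pics/side3c.png",cv2.resize(c["img"][80:240,310:460],None,fx=3.7,fy=3.7,interpolation=cv2.INTER_CUBIC)); import pickle;pickle.dump(c,open("side3.pkl","wb"))
a=cv2.imread("pics/t2.png")[:,:380];b=cv2.imread("pics/side3c.png")[:,60:480]
o=np.zeros((600,800,3),np.uint8);o[:550,:380]=a;o[:592,380:]=b;cv2.imwrite("pics/m3.png",o)
E
```

```text
[ 0.02602981  0.29320496 -0.16790597]
11.1833 0.21981667870670007 [ 0.356906   -0.31866351  1.36781809] [-0.06408978  0.06876779 -0.01532432] [ 0.53263318 -0.25838892  0.26511166]
False
12.1667 0.21957608069066162 [ 0.01631565 -0.48514222 -1.89890744] [ 0.53229424 -0.25810269  0.36420837]
side [0.46292086 0.61020275 0.61859354]
wrist [ 0.59890762 -0.24204361  0.33350514]
```

View pics/m3.png

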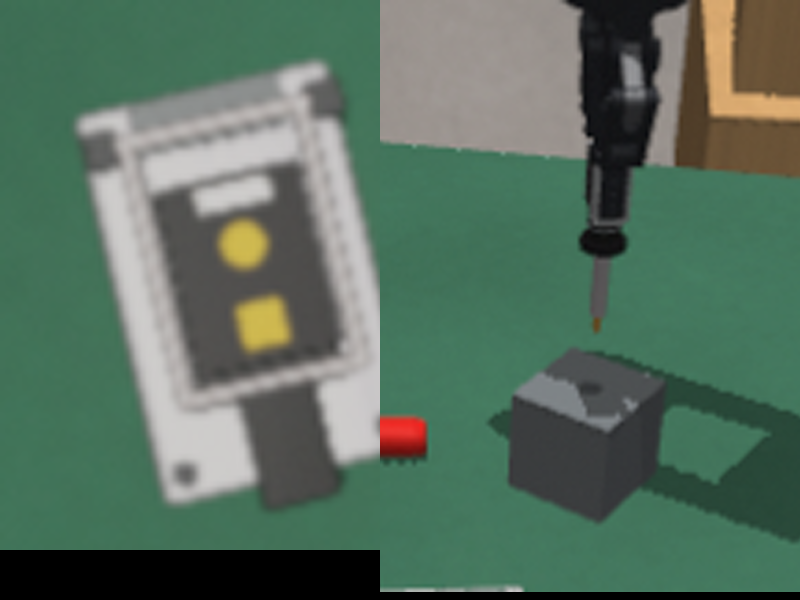

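The lever lies flat with both pads open (round at (244,245), square at (264,323)). The probe is lifted clear of the stand, with its collar at (603,243) and tip at (597,330).

```bash
cat >> h.py <<'E'
def proj(c,X):
    p=np.array(c["R"])@X+np.array(c["t"]);s=p[:2]/p[2];s=s*(1+c["k1"]*(s@s));return np.array([s[0]*c["fx"]+c["cx"],s[1]*c["fy"]+c["cy"]])
E
python3 - <<'E'
from h import *
import pickle
c=pickle.load(open("top0.pkl","rb"))
print("round",world(c,(244.5)/5.5-.5+305,(245.5)/5.5-.5+205,z=.041),"nominal",sw(12,0,41))
c=pickle.load(open("side3.pkl","rb"))
T=np.array([.5323,-.2581,.3642])
f=lambda p:[(p[0]-310+.5)*3.7-.5-60+380,(p[1]-80+.5)*3.7-.5]
for n,h in(("collar",0.),("shaft",-.045),("tip",-.0575)): print(n,f(proj(c,T+[0,0,-.195+h])))
c=camera("wrist");s=sense();T=s["tool_pos"]
for n,h in(("collar",0.),("shaft",-.045),("tip",-.0575)): print("w",n,proj(c,T+[0,0,-.195+h]))
cv2.imwrite("pics/w4.png",c["img"]); pickle.dump(c,open("w4.pkl","wb"))
E
```

```text
round [ 0.58573718 -0.05428401  0.041     ] nominal [ 0.58612991 -0.05364278  0.041     ]
collar [np.float64(602.2504045476253), np.float64(246.53407117677145)]
shaft [np.float64(596.7495710345045), np.float64(313.8970158256761)]
tip [np.float64(595.2711584055266), np.float64(331.9370764973355)]
w collar [313.97119242 285.55600746]
w shaft [314.27312482 257.96183139]
w tip [314.33706985 252.12148749]
```

View pics/w4.png

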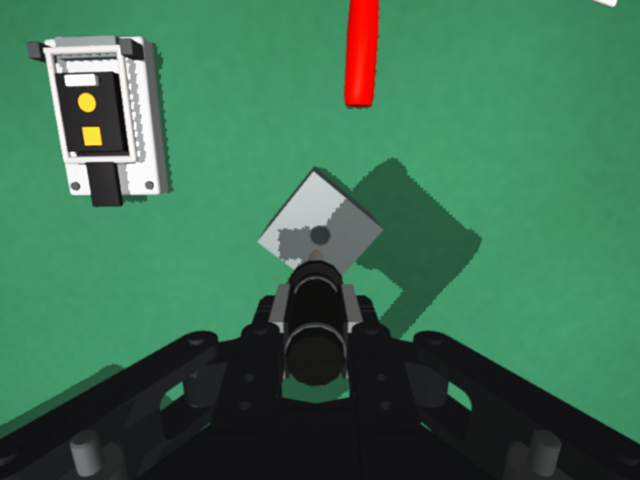

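The tip in the wrist view, about (316,251), agrees with the projected (314,252), so the probe is held upright. The round pad is at (87,102). I'll carry it over the pad and check from near.

```bash
python3 - <<'E'
from h import *
import pickle
c=pickle.load(open("w4.pkl","rb"));w=world(c,87,102,z=.041);print("wrist round",w)
G=np.array([.5858,-.0541])
move_straight([*G,.365],.15); move_straight([*G,.312],.08)
s=sense();T=s["tool_pos"];print(s["time_s"],T,s["ft_force"])
o=np.zeros((560,800,3),np.uint8)
for i,(n) in enumerate(("side","wrist")):
    c=camera(n);t=proj(c,T+[0,0,-.2525]);p=proj(c,np.array([.5858,-.0541,.041]))
    u,v=(p+.5).astype(int);h=40 if n=="side" else 90;v0=max(0,min(v-h,480-2*h));u0=max(0,u-h)
    k=400/(2*h);im=cv2.resize(c["img"][v0:v0+2*h,u0:u0+2*h],(400,400),interpolation=cv2.INTER_CUBIC)
    o[:400,400*i:400*i+400]=im
    f=lambda q:(q-[u0,v0]+.5)*k+[400*i,0]
    print(n,"tip",f(t),"pad",f(p),"k",k)
cv2.imwrite("pics/m5.png",o)
E
```

```text
wrist round [ 0.5878774  -0.05671806  0.041     ]
14.6833 [ 0.58602022 -0.05408855  0.31215155] [-0.35184237  0.09724754 -0.37542786]
side tip [201.72155336 164.7193179 ] pad [201.64731417 200.24173545] k 5.0
wrist tip [600.37385175 216.46550053] pad [600.45003067 200.09197517] k 2.2222222222222223
```

View pics/m5.png

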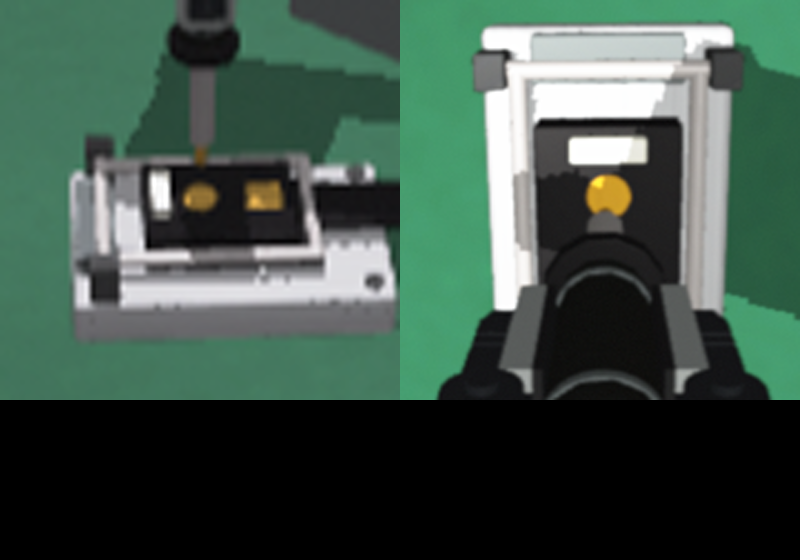

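Near check: the tip at (200,158) lines up over the round pad (200,198) in the side view. In the wrist view the shaft (605) and pad (608) agree to about 1 mm. I'll press now.

```bash
python3 - <<'E'
from h import *
G=np.array([.5859,-.0543])
def F():
    L=[]
    for _ in range(10): L.append(sense()["ft_force"]);sleep(.03)
    return np.mean(L,0)
move_straight([*G,.299],.05);sleep(.3);f0=F();print("f0",f0,sense()["tool_pos"])
z=.299
while z>.284:
    z-=.001;move_straight([*G,z],.02);sleep(.1);f=F()-f0;print(round(z,4),sense()["tool_pos"][2].round(5),f.round(2))
    if f[2]>2.6: break
print(sense()["time_s"])
E
```

```text
f0 [ 0.07442588 -0.22304448 -0.85707671] [ 0.58590109 -0.05429006  0.29903804]
0.298 0.29801 [0.26 0.12 0.26]
0.297 0.29703 [-0.04  0.19  0.17]
0.296 0.29603 [0.13 0.41 0.29]
0.295 0.29502 [-0.11  0.37  0.49]
0.294 0.29403 [0.01 0.27 0.33]
0.293 0.29304 [0.18 0.19 1.45]
0.292 0.29201 [ 0.41 -0.12  1.94]
0.291 0.29102 [0.36 0.07 2.68]
21.2917
```

```bash
python3 - <<'E'
from h import *
G=np.array([.5859,-.0543])
move_straight([*G,.2893],.02);sleep(.5)
f=np.mean([(sleep(.03),sense()["ft_force"])[1] for _ in range(15)],0);s=sense()
print(s["time_s"],f-[.07,-.22,-.57],s["tool_pos"],s["opening"])
o=np.zeros((500,800,3),np.uint8)
for i,n in enumerate(("side","wrist")):
    c=camera(n);u,v=(proj(c,np.array([*G,.041]))).astype(int);h=40 if n=="side" else 100
    v0=max(0,min(v-h,480-2*h));u0=u-h
    o[:400,400*i:400*i+400]=cv2.resize(c["img"][v0:v0+2*h,u0:u0+2*h],(400,400),interpolation=cv2.INTER_CUBIC)
cv2.imwrite("pics/m6.png",o)
E
```

```text
22.5417 [ 0.45443969 -0.13518949  3.31488552] [ 0.58589872 -0.05430756  0.28928421] 0.21955721243408205
```

View pics/m6.png

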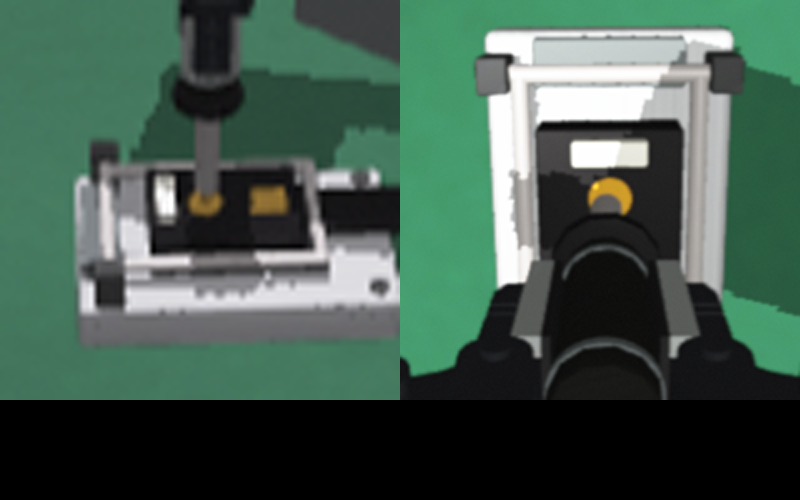

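The shaft stands on the round pad (205,203) with the square pad (268,200) free. The lever is shut, and the force of 3.3 N matches a half press. I'm handing in.

```bash
python3 -c "
from cell import *
sign_off();print(sense()['time_s'])"
```

```text
the job is handed in; nothing more can be done
the job is handed in; nothing more can be done
```

The job is done and handed in: the clamp lever is shut, and the gripper is holding the probe upright on the round pad, pressed about half way. The clock read about 22.5 s of the 51 s at my last check.

- **Lever:** I pushed it shut with the closed fingers while the probe was still in its stand. It met its stop at a fingertip height of 37.0 mm, which is the tab height when fully shut, and it was still flat in the last pictures.
- **Probe:** It came out of the stand and hung upright, within about 0.5 mm of where it should be in the side picture.
- **Press:** The last force reading was 3.3 N, against 3.4 N for half way. The probe had moved about 4 mm past first contact. That contact point is good to about 0.5 mm.
- **Position on the pad:** The side and wrist pictures show the tip on the round pad and the square pad clear.
- **Disagreement:** One position taken from a distant wrist picture put the pad about 3 mm from the top camera's estimate. The close-up pictures supported the top camera to about 1 mm, so I used that.
- **Bystanders:** I did not go near the bin, the spare modules or the screwdriver. I did not check them again after the last move.

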